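# Slide a plug-in card into a bench card rack and lever it home

### The arm

A 6-joint arm with a two-finger parallel gripper is mounted at the origin on a cart in front of the work surface, level with it; the furniture and walls round the work are solid. World frame = base frame: x ahead of the robot, y to its left, z up, the work surface at z = 0. Lengths are in m, angles in rad, forces in N, time in s.
With the tool pointing down it reaches from about 0.35 to 0.975 m from the base axis. Payload 4.9 kg.
Tool frame: the origin (TCP) lies midway between the tips of the shut fingers; the grasp point (between the pads) lies ctrl.grip_depth behind it (ctrl.grip_depth is the distance from the TCP to the grasp point, in m); z points along the fingers, y is the line along which they close (so a half turn about z gives the same grasp; the last joint's range is limited). The gripper opens to 85 mm and grips with 20 to 120 N. Pads are 22 mm wide; open, the fingers measure 114 mm over their backs; the gripper's body (76 mm by 85 mm) begins 54 mm behind the grasp point. The pads swing forward as they close: fully open they stand 13 mm farther back than shut.
Start: joints at [-1.248, 0.053, 1.613, -0, 1.476, -0.119], TCP at [0.267, -0.565, 0.231] pointing down, gripper open.
Joint ranges: [-3.01, 3.01], [-1.01, 2.22], [0.06, 2.58], [-1.02, 4.17], [0.09, 2.62], [-3.14, 3.14]. Speed limits (rad/s): [2.57, 2.57, 3.14, 3.14, 3.14, 3.14].

### API

Orientations are given as a rotation vector (axis times angle).
In Python, from station import ctrl, get_image, camera_model gives the robot as it stands. The module is installed in compiled form; this text tells all that it offers.
- The arm moves only by the shell command python3 -m crank 'ROWS' [FORCE]. ROWS is JSON, a list of rows, each a list of 7 numbers: the shift along the tool's x, y, z in mm, then the turn, a rotation vector about the tool's x, y, z in rad, then the opening, from -1 (shut) to 1 (fully open). A call has exactly 10 rows; each row shifts and turns the commanded pose from where the row before left it, along the tool's axes as they then stand; what a row does not reach is not made up. A row lasts 1/12 s, in which the tool goes at most 41.7 mm and 7.16 degrees, less where a joint would pass 70% of its speed; a pose out of reach is approached as far as the arm can. A call with a gripper value outside its range is refused whole. The fingers move at their own pace and stop on an object; FORCE is the grip in N (left out, the last holds). Time passes only in rows, so rows that do not move let the fingers close, or fill a call up. It gives the time, the measured TCP pose, the force, the opening and the grip force at its end, in the units of the state.
- ctrl.get_obs(): the state, without advancing time (a new reading comes with each control period).
- get_image(name): name is "side" or "top" or "wrist"; returns the picture (480x640x3 uint8, red, green, blue); there is no depth.
- camera_model(name): a dict with "vertical_fov" (degrees; the focal length in pixels is half the picture's height over the tangent of half this angle, whatever the lens; pixels are square), "cx", "cy" (the principal point, pixels), "R" (3x3) and "t" (3): a world point X has camera coordinates R X + t; the wrist camera has in their place "hand_eye" (4x4, takes a point from camera to tool coordinates, whose origin is the TCP and whose axes are the flange's). Camera axes: x right, y down, z forward; pixel columns grow to the right and rows downward; lengths in m; the calibration is good to about 2 mm. The wrist camera is an equidistant fisheye: a pixel r from the principal point sees the ray r / f radians off the axis. A picture is of the moment at which its call begins: read the wrist's pose just before it. camera_model takes no time and is no camera call.
- ctrl.finish_job(): hands the job in; it is judged then, once.
The state is a dict: "t": time; "q": joint angles; "dq": joint speeds; "effort": joint torques, N m; "tool_pos": TCP position; "tool_rot": TCP orientation; "contact_force": force on the tool from outside, world axes, zero at the start; "wrist_torque": the same for the moment, N m; "opening": finger opening in m; "grip_force": force on a finger pad.
Only numpy, scipy, OpenCV 4.12 (cv2) and the standard library are available. Lean on these libraries where they do the work, as an engineer would, in place of code of your own. Each camera call takes 0.05 s, during which the arm holds its last target. There are 200 camera calls.

### The job

Pick up the plug-in card by its heatsink, without tipping it up, start its long edges in the two guides of the card rack and let go while the heatsink is still in front of the rack's cross bar. Then take the card again by the pull tab on its face plate and slide it in until it meets the connector. Finally swing both ejector levers fully shut behind the face plate, so that they seat the card home.

Things in the scene. Friction and masses are not known exactly. Their poses are not given: they have to be found in the camera images.
- plugin_card: Loose green plug-in card, 0.3 kg, lying flat, heatsink up, left or right of the rack. Board 130 x 100 x 4 mm (last 12 mm at the contact end 94 mm wide). Origin: middle of the board's underside. x runs along the board to the bare end with brass contacts, which goes in first, away from the upright face plate; y across; z up.
- heatsink_mid (a point): Centre of the dark finned heatsink on the card, within 5 mm of the card's centre of mass; card axes. Heatsink 50 mm long (x), 34 mm wide (y), 30 mm tall, standing on the board's top face. This point is 19 mm above the board's underside and 6 mm towards -x from the board's middle.
- tab_mid (a point): Middle of the card's pull tab, card axes: the raised part of the aluminium face plate at the card's -x end, 70 mm from the board's middle. Plate 10 mm thick (x), 100 mm wide, up to 30 mm above the board's underside; the tab, 50 mm wide and 10 mm thick, goes on up to 56 mm. This point is 43 mm above the underside. 34 mm of free board between plate and heatsink.
- card_rack: Fixed aluminium card rack on a grey base plate 180 x 156 x 8 mm, mouth towards the robot. Origin: centre of the base's underside, on the bench; x inward along the guides, y left, z up. Guides from x = -60 to +80 mm take the board's long edges: flat slot floors 20 mm high, from x = -80 mm on; slot 9 mm high, 104 mm between slot bottoms; lips above to 35 mm high, at |y| > 45 mm, from x = -58 mm. Flared mouths begin at x = -74 mm.
- cross_bar (a point): Centre of the flat cross bar that bridges the guides: 60 mm along rack x (rack x = -20 to +40 mm), 122 mm across, 60 to 66 mm above the bench. The heatsink passes under it; fingers holding the heatsink do not.
- card_home (a point): Point fixed to the rack, rack axes: where the card's origin must be when fully home (rack x = 3, y = 0, z = 20 mm). At home the face plate's outer (robot side) face is at rack x = -72 mm. A spring-loaded connector at the inner end (soft, 600 N/m) meets the card's contact edge 8 mm before home.
- lever_left (a joint): Left (+y) black ejector lever at the rack's mouth. 0: straight out along rack -x; -0.4: splayed outward; 1.571: shut behind the face plate, tip to the rack's middle. Upright hinge at rack x = -77, y = 64 mm. Bar 10 mm thick, 52 mm long, 24 to 44 mm above the bench. Stiff (0.25 N m), stays where left. Swinging it shut pushes the face plate's corner and so the card the last 8 mm home.
- lever_right (a joint): Right (-y) ejector lever, mirror image of the left: hinge at rack x = -77, y = -64 mm; 0 straight out along rack -x, -0.4 splayed outward, 1.571 shut.
- lever_left_tip (a point): On the left lever, at its upright thumb post (10 mm across, up to 51 mm above the bench), 47 mm from the hinge; this point is 34 mm above the bench.
- lever_right_tip (a point): On the right lever, at its upright thumb post (10 mm across, up to 51 mm above the bench), 47 mm from the hinge; this point is 34 mm above the bench.

How it is judged:
On the way, in this order (a step that is already met when the one before it is completed fails the run):
1. the card lies level in both guides, 20 to 100 mm short of home, let go by the fingers (x of plugin_card in the frame of card_home between -0.1 and -0.02 m and y of plugin_card in the frame of card_home between -0.004 and 0.004 m and z of plugin_card in the frame of card_home between -0.004 and 0.004 m and angle between plugin_card's own z axis and vertical below 0.06 rad and contact force between the fingers and plugin_card below 0.05 N), for 0.2 s.
2. with the fingers on its pull tab, the card has been slid in to the connector (less than 13 mm short of home) (x of plugin_card in the frame of card_home above -0.013 m and distance between the grasp point and tab_mid below 0.035 m and contact force between the fingers and plugin_card above 0.5 N), for 0.05 s.
At the end, for the whole second after the job is handed in: Both ejector levers are shut (at least 1.47 of 1.571 rad) and the card rests level in both guides, fully home: within 3 mm along the guides (4 mm too deep at most), 4 mm sideways and in height (value of joint each of lever_left, lever_right above 1.47 rad and x of plugin_card in the frame of card_home between -0.003 and 0.004 m and y of plugin_card in the frame of card_home between -0.004 and 0.004 m and z of plugin_card in the frame of card_home between -0.004 and 0.004 m and angle between plugin_card's own z axis and vertical below 0.06 rad and linear speed of plugin_card below 0.01 m/s); the robot touches nothing.
It fails at once if the card is tipped up by more than 0.6 rad (angle between plugin_card's own z axis and vertical above 0.6 rad).
It also fails if it takes over 72 s, if anything falls off the work surface, if the arm or the gripper's body presses on something with over 40 N, if the wrist force passes 120 N, or if a joint passes its speed limit or range.

## Working session

There is one attempt and no reset: what is moved stays moved. The work goes in short steps, Python scripts to look and compute and a shell command to move; the robot and the scene stay as the last step left them, time stands still between calls to the robot, and variables do not carry over. Pictures are saved under pics/ and viewed, at most 10 in all, crops included, and the job is handed in when it is done.

```bash
mkdir -p pics; cat > h.py <<'E'
import numpy as np, cv2
from station import ctrl, get_image, camera_model
from scipy.spatial.transform import Rotation as Ro
def cast(name,px,z,obs=None):
    m=camera_model(name); f=240/np.tan(np.radians(m["vertical_fov"])/2)
    px=np.atleast_2d(np.array(px,float)); d=(px-[m["cx"],m["cy"]])/f
    if name=="wrist":
        o=obs or ctrl.get_obs(); T=np.eye(4); T[:3,:3]=Ro.from_rotvec(o["tool_rot"]).as_matrix(); T[:3,3]=o["tool_pos"]
        T=T@np.array(m["hand_eye"]); R=T[:3,:3]; c=T[:3,3]
        th=np.linalg.norm(d,axis=1); r=np.c_[d*np.sinc(th/np.pi)[:,None]**1,np.cos(th)]
        D=r@R.T
    else:
        R=np.array(m["R"]);c=-R.T@np.array(m["t"]);D=np.c_[d,np.ones(len(d))]@R
    return c+D*((z-c[2])/D[:,2])[:,None]
def proj(name,X):
    m=camera_model(name); f=240/np.tan(np.radians(m["vertical_fov"])/2)
    p=np.atleast_2d(X)@np.array(m["R"]).T+m["t"]; return p[:,:2]/p[:,2:]*f+[m["cx"],m["cy"]]
E
python3 - <<'E'
from h import *
for n in("top","side"):
    cv2.imwrite(f"pics/{n}0.png",get_image(n)[:,:,::-1]); m=camera_model(n); print(n,-np.array(m["R"]).T@m["t"],np.round(m["R"],3).tolist(),m["vertical_fov"])
print(ctrl.get_obs(),ctrl.grip_depth,camera_model("wrist"))
E
```

```text
top [ 0.4652814  -0.00937232  1.36804678] [[0.015, -1.0, 0.003], [-0.998, -0.016, -0.062], [0.062, -0.002, -0.998]] 47.16562492306328
side [ 0.55298847 -1.11837486  1.01098329] [[1.0, -0.002, -0.015], [-0.013, -0.639, -0.769], [-0.008, 0.769, -0.639]] 45.01207024689522
{'t': 0.1, 'q': array([-1.24801419e+00,  5.32748989e-02,  1.61415931e+00,  2.72044009e-05,
        1.47602025e+00, -1.18979478e-01]), 'dq': array([ 0.00032826, -0.0019001 , -0.00210466, -0.00193782, -0.00093876,
        0.00137047]), 'effort': array([ 7.02065045e-04, -3.94903135e+01, -3.71362531e+01, -1.23025820e-04,
        3.88304237e-03, -6.10590831e-06]), 'tool_pos': array([ 0.26704494, -0.56444744,  0.23019429]), 'tool_rot': array([-3.06345825e+00, -6.87878385e-01,  2.55028609e-04]), 'contact_force': array([-0.93890017, -0.52103176,  0.48835249]), 'wrist_torque': array([-0.00351555,  0.01984052,  0.02593533]), 'grip_force': 0.0, 'opening': 0.08523178969422246} 0.0187 {'vertical_fov': 65.70646984690485, 'cx': 327.8126481473333, 'cy': 237.38039220938967, 'hand_eye': array([[ 9.70858384e-04, -9.62451937e-01, -2.71450414e-01,
         6.83375467e-02],
       [ 9.99999287e-01,  7.45697249e-04,  9.32619432e-04,
        -2.98031165e-04],
       [-6.95181551e-04, -2.71451126e-01,  9.62451974e-01,
        -1.43137470e-01],
       [ 0.00000000e+00,  0.00000000e+00,  0.00000000e+00,
         1.00000000e+00]])}
```

View pics/top0.png

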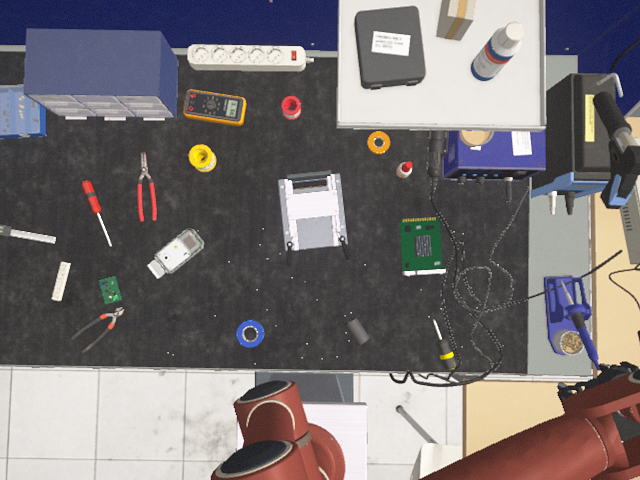

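View pics/side0.png

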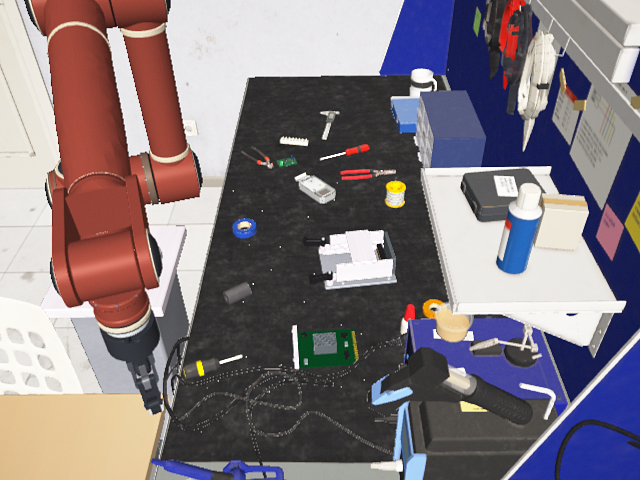

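Top: the card is at (422,247) with its contacts up at row 219 and the face plate at row 272. The rack is at (313,213), mouth down, with lever posts near (290,250) and (345,250). Next, a closer crop and the masks.

```bash
python3 - <<'E'
from h import *
im=get_image("top"); 
cv2.imwrite("pics/crop1.png",cv2.resize(im[160:295,265:460,::-1],None,fx=4,fy=4,interpolation=cv2.INTER_CUBIC))
h=cv2.cvtColor(im,cv2.COLOR_RGB2HSV)
g=cv2.inRange(h,(35,90,30),(95,255,255)); g[:,:380]=0;g[:,460:]=0;g[:200]=0;g[290:]=0
g=cv2.morphologyEx(g,cv2.MORPH_CLOSE,np.ones((5,5)))
c=max(cv2.findContours(g,0,2)[0],key=cv2.contourArea); r=cv2.minAreaRect(c); b=cv2.boxPoints(r); print(r,b); w=cast("top",b,0.004); print(w, np.linalg.norm(np.roll(w,1,0)-w,axis=1))
k=im.min(2)>75; k[:,:265]=0;k[:,360:]=0;k[:165]=0;k[270:]=0
n,l,s,ce=cv2.connectedComponentsWithStats(k.astype(np.uint8)); i=1+s[1:,4].argmax(); print(s[i])
c=cv2.findContours((l==i).astype(np.uint8),0,2)[0][0]; r=cv2.minAreaRect(c); b=cv2.boxPoints(r); print(r,b); w=cast("top",b,0.008); print(w,np.linalg.norm(np.roll(w,1,0)-w,axis=1))
E
```

```text
((420.50323486328125, 243.54629516601562), (51.8275032043457, 40.320594787597656), 86.00909423828125) [[398.58826 219.09851]
 [438.8111  216.29227]
 [442.4182  267.99408]
 [402.19537 270.80032]]
[[ 0.60794463 -0.231771    0.004     ]
 [ 0.6165569  -0.3321031   0.004     ]
 [ 0.48785931 -0.34116942  0.004     ]
 [ 0.47936528 -0.24141632  0.004     ]] [0.12894061 0.10070104 0.12901654 0.10011409]
[ 278  170   70   85 4496]
((311.193603515625, 211.31983947753906), (79.12796020507812, 65.56619262695312), 83.92753601074219) [[274.40912 175.44586]
 [339.60742 168.50986]
 [347.9781  247.19382]
 [282.7798  254.12982]]
[[ 0.7121076   0.07960881  0.008     ]
 [ 0.73220771 -0.08295713  0.008     ]
 [ 0.53564158 -0.10608055  0.008     ]
 [ 0.5159413   0.05507261  0.008     ]] [0.19769482 0.16380384 0.19792155 0.16235284]
```

View pics/crop1.png

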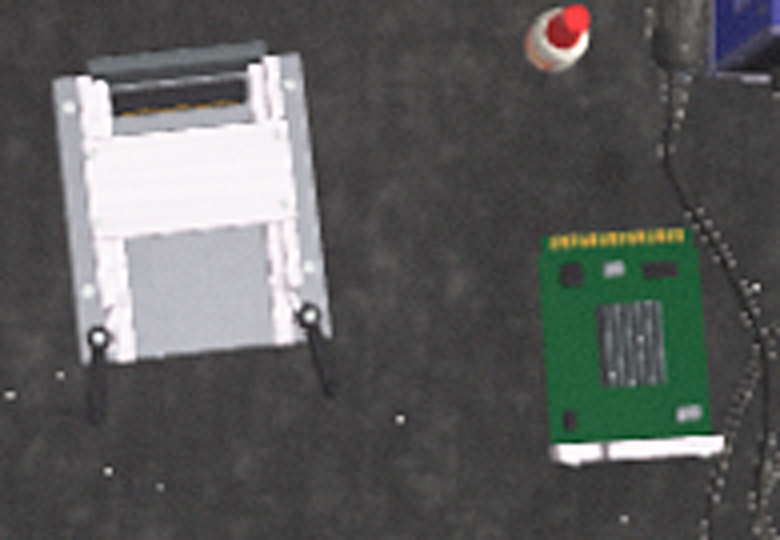

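Rack base corners in the crop are (54,78), (300,54), (331,335) and (84,362). The levers are slightly splayed: hinges at (98,338) and (310,315), tips at (96,415) and (332,392). Next I move over the card for a wrist view.

```bash
python3 -m crank '[[34.7,-14.2,0,0,0,0,1],[34.7,-14.2,0,0,0,0,1],[34.7,-14.2,0,0,0,0,1],[34.7,-14.2,0,0,0,0,1],[34.7,-14.2,0,0,0,0,1],[34.7,-14.2,0,0,0,0,1],[34.7,-14.2,0,0,0,0,1],[34.7,-14.2,0,0,0,0,1],[34.7,-14.2,0,0,0,0,1],[34.7,-14.2,0,0,0,0,1]]' 60
python3 -m crank '[[0,0,0,0,0,0.0734,1],[0,0,0,0,0,0.0734,1],[0,0,0,0,0,0.0734,1],[0,0,0,0,0,0.0734,1],[0,0,0,0,0,0.0734,1],[0,0,0,0,0,0,1],[0,0,0,0,0,0,1],[0,0,0,0,0,0,1],[0,0,0,0,0,0,1],[0,0,0,0,0,0,1]]'
python3 - <<'E'
from h import *
o=ctrl.get_obs(); im=get_image("wrist"); cv2.imwrite("pics/w1.png",im[:,:,::-1]); print(o["tool_pos"],o["tool_rot"])
im=im; h=cv2.cvtColor(im,cv2.COLOR_RGB2HSV)
g=cv2.inRange(h,(35,90,30),(95,255,255)); g=cv2.morphologyEx(g,cv2.MORPH_CLOSE,np.ones((5,5)))
c=max(cv2.findContours(g,0,2)[0],key=cv2.contourArea)[:,0]
w=cast("wrist",c,0.004,o)[:,:2]; r=cv2.minAreaRect((w*1000).astype(np.float32)); print(r,cv2.boxPoints(r))
E
```

```text
t: 0.98
tool_pos: [0.521, -0.2865, 0.231]
tool_rot: [-3.065, -0.688, 0.0]
contact_force: [0.9, -0.5, -0.5]
opening: 0.0854
grip_force: 0.0
t: 1.82
tool_pos: [0.5201, -0.2883, 0.2312]
tool_rot: [-3.139, -0.118, 0.0]
contact_force: [0.5, 0.1, -0.7]
opening: 0.0855
grip_force: 0.0
[ 0.52014022 -0.28826271  0.23123258] [-3.13924727e+00 -1.18398514e-01  1.28070386e-04]
((547.044189453125, -288.31524658203125), (129.39309692382812, 99.9463119506836), 4.368422985076904) [[ 478.72913 -243.41518]
 [ 486.34204 -343.07114]
 [ 615.35925 -333.21533]
 [ 607.74634 -233.55936]]
```

View pics/w1.png

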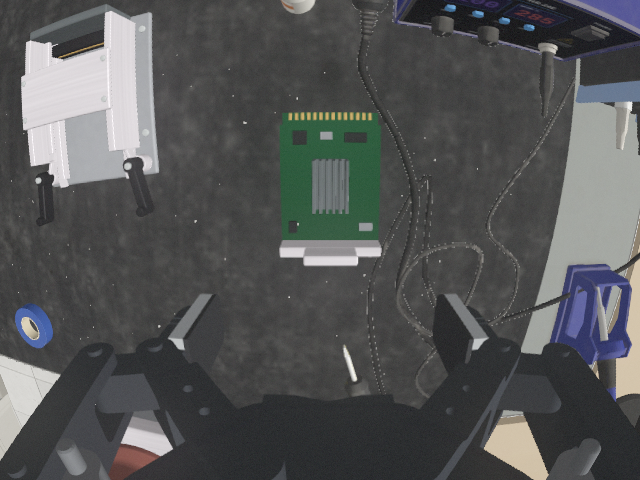

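Wrist: the card is centred near (330,180), and its measured size of 129.4 x 99.9 mm matches the one given. Its centre is (547.0, -288.3) mm, yaw 4.4°. Before grasping I look at the rack the same way.

```bash
python3 -m crank '[[10.1,-27.1,0,0,0,0,1],[10.1,-27.1,0,0,0,0,1],[10.1,-27.1,0,0,0,0,1],[10.1,-27.1,0,0,0,0,1],[10.1,-27.1,0,0,0,0,1],[10.1,-27.1,0,0,0,0,1],[10.1,-27.1,0,0,0,0,1],[10.1,-27.1,0,0,0,0,1],[10.1,-27.1,0,0,0,0,1],[10.1,-27.1,0,0,0,0,1]]' >/dev/null
python3 -m crank '[[0,0,0,0,0,0,1],[0,0,0,0,0,0,1],[0,0,0,0,0,0,1],[0,0,0,0,0,0,1],[0,0,0,0,0,0,1],[0,0,0,0,0,0,1],[0,0,0,0,0,0,1],[0,0,0,0,0,0,1],[0,0,0,0,0,0,1],[0,0,0,0,0,0,1]]'
python3 - <<'E'
from h import *
o=ctrl.get_obs(); im=get_image("wrist"); cv2.imwrite("pics/w2raw.png",im[:,:,::-1]);np.save("w2.npy",np.r_[o["tool_pos"],o["tool_rot"]])
cv2.imwrite("pics/w2.png",cv2.resize(im[80:380,120:520,::-1],None,fx=2,fy=2))
E
```

```text
t: 3.53
tool_pos: [0.6006, -0.0106, 0.2313]
tool_rot: [-3.139, -0.117, -0.0]
contact_force: [0.7, 0.9, 0.0]
opening: 0.0859
grip_force: 0.0
```

View pics/w2.png

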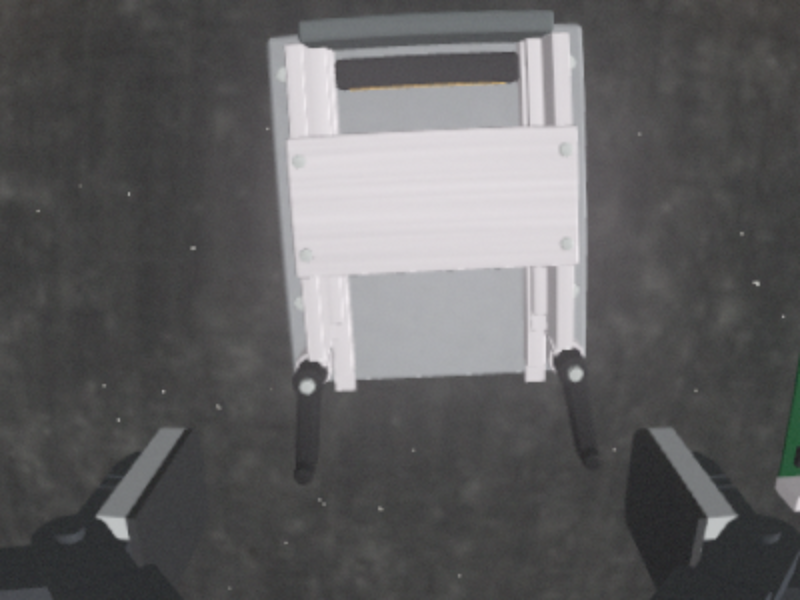

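Wrist crop (2x, origin (120,80)): cross bar corners (287,138), (578,126), (578,264) and (299,276); base front edge from (350,380) to (525,373); back corners (270,38) and (582,25); lever tip posts (304,475) and (591,458).

```bash
python3 - <<'E'
from h import *
v=np.load("w2.npy"); o=dict(tool_pos=v[:3],tool_rot=v[3:])
C=lambda p,z: cast("wrist",np.array(p)/2+[120,80],z,o)[:,:2]*1000
b=C([(287,138),(578,126),(578,264),(299,276)],.066); print(b.round(1),np.linalg.norm(np.roll(b,-1,0)-b,axis=1).round(1))
x=(b[0]+b[1]-b[2]-b[3]); y=(b[0]+b[3]-b[1]-b[2]); print("yaw from x,y",np.degrees(np.arctan2(x[1],x[0])),np.degrees(np.arctan2(-y[0],y[1])))
r=cv2.minAreaRect(b.astype(np.float32)); print(r)
B=C([(270,38),(582,25),(585,370),(298,370)],.008); print("base",B.round(1),np.linalg.norm(np.roll(B,-1,0)-B,axis=1).round(1))
F=C([(350,380),(525,373)],.008);print("front",F, np.degrees(np.arctan2(-(F[0]-F[1])[0],(F[0]-F[1])[1])))
yaw=np.arctan2(x[1],x[0])*.4+.6*np.arctan2(-y[0],y[1]); u=np.array([np.cos(yaw),np.sin(yaw)]); n=np.array([-u[1],u[0]])
org=b.mean(0)-10*u; print("origin by bar",org,np.degrees(yaw))
rel=lambda P:np.c_[(P-org)@u,(P-org)@n].round(1)
print("base rel (±90,±78):",rel(B),"front(-90):",rel(F))
print("hinge tops z.046 (-77,±64)",rel(C([(307,386),(575,373)],.046)),"posts z.051",rel(C([(304,475),(591,458)],.051)))
print("top view base", rel(cast("top",np.array([(54,78),(300,54),(331,335),(84,362)])/4+[265,160],.008)[:,:2]*1000))
E
```

```text
[[654.1  46.9]
 [668.7 -73.5]
 [609.9 -80.1]
 [595.5  39. ]] [121.3  59.1 120.   59.1]
yaw from x,y 7.0394838305603225 6.922001219525244
((632.0432739257812, -16.87753677368164), (59.125732421875, 121.26163482666016), 6.928180694580078)
base [[ 700.9   68.4]
 [ 719.6  -83.8]
 [ 542.  -105.9]
 [ 530.8   46.3]] [153.3 178.9 152.6 171.5]
front [[527.45984317  18.44383975]
 [538.20336725 -73.49507976]] 6.665071629475481
origin by bar [622.13053838 -18.1470765 ] 6.968994263939277
base rel (±90,±78): [[ 88.7  76.3]
 [ 88.7 -77. ]
 [-90.2 -77.3]
 [-82.8  75.1]] front(-90): [[-89.5  47.8]
 [-90.  -44.8]]
hinge tops z.046 (-77,±64) [[-77.5  64.4]
 [-77.1 -63.7]] posts z.051 [[-122.8   69.8]
 [-120.8  -72.2]]
top view base [[ 89.9  77. ]
 [ 88.8 -77.3]
 [-88.  -77.2]
 [-88.4  76.7]]
```

The rack frame agrees across both views: origin (622.1, -18.1) mm, yaw 6.97°. Now I grasp the heatsink.

```bash
python3 -m crank '[[-8,27.3,10,0,0,0,1],[-8,27.3,10,0,0,0,1],[-8,27.3,10,0,0,0,1],[-8,27.3,10,0,0,0,1],[-8,27.3,10,0,0,0,1],[-8,27.3,10,0,0,0,1],[-8,27.3,10,0,0,0,1],[-8,27.3,10,0,0,0,1],[-8,27.3,10,0,0,0,1],[-8,27.3,10,0,0,0,1]]' 
python3 -m crank '[[0,0,16,0,0,0,1],[0,0,16,0,0,0,1],[0,0,16,0,0,0,1],[0,0,16,0,0,0,1],[0,0,16,0,0,0,1],[0,0,16,0,0,0,1],[0,0,8,0,0,0,1],[0,0,8,0,0,0,1],[0,0,8,0,0,0,1],[0,0,4,0,0,0,1]]'
python3 -m crank '[[0,0,0,0,0,0,1],[0,0,0,0,0,0,1],[0,0,0,0,0,0,-1],[0,0,0,0,0,0,-1],[0,0,0,0,0,0,-1],[0,0,0,0,0,0,-1],[0,0,0,0,0,0,-1],[0,0,0,0,0,0,-1],[0,0,0,0,0,0,-1],[0,0,0,0,0,0,-1]]' 60
```

```text
t: 4.42
tool_pos: [0.5409, -0.29, 0.1309]
tool_rot: [3.139, 0.118, 0.0]
contact_force: [0.0, -0.6, 0.2]
opening: 0.0855
grip_force: 0.0
t: 5.25
tool_pos: [0.5412, -0.2886, 0.0067]
tool_rot: [-3.139, -0.118, 0.001]
contact_force: [-0.8, 0.4, -0.2]
opening: 0.0852
grip_force: 0.0
t: 6.08
tool_pos: [0.5418, -0.2889, 0.008]
tool_rot: [3.139, 0.117, 0.002]
contact_force: [-0.8, 1.3, 4.2]
opening: 0.0329
grip_force: 63.3
```

```bash
python3 -m crank '[[0,0,-3,0,0,0,-1],[0,0,-5,0,0,0,-1],[0,0,-8,0,0,0,-1],[0,0,-12,0,0,0,-1],[0,0,-12,0,0,0,-1],[0,0,-12,0,0,0,-1],[0,0,-12,0,0,0,-1],[0,0,-8,0,0,0,-1],[0,0,-5,0,0,0,-1],[0,0,-3,0,0,0,-1]]' 
python3 - <<'E'
from h import *
o=ctrl.get_obs(); im=get_image("wrist"); cv2.imwrite("pics/w3.png",im[:,:,::-1])
h=cv2.cvtColor(im,cv2.COLOR_RGB2HSV)
g=cv2.inRange(h,(35,90,30),(95,255,255)); g=cv2.morphologyEx(g,cv2.MORPH_CLOSE,np.ones((5,5)))
c=max(cv2.findContours(g,0,2)[0],key=cv2.contourArea)[:,0]
print(o["tool_pos"],o["opening"])
w=cast("wrist",c,o["tool_pos"][2]-.007+.004,o)
t=Ro.from_rotvec(o["tool_rot"]).inv().apply(w-o["tool_pos"])*1000
r=cv2.minAreaRect(t[:,:2].astype(np.float32)); print(r,cv2.boxPoints(r))
E
```

```text
t: 6.92
tool_pos: [0.5418, -0.289, 0.0888]
tool_rot: [3.138, 0.118, 0.002]
contact_force: [0.2, 0.1, -3.9]
opening: 0.0329
grip_force: 62.4
[ 0.541768   -0.28899144  0.08877507] 0.032911275455091205
((24.354312896728516, 0.02471160888671875), (99.7450180053711, 91.47592163085938), 89.91858673095703) [[-21.454468 -49.782757]
 [ 70.02136  -49.91274 ]
 [ 70.16309   49.83218 ]
 [-21.312737  49.962162]]
```

View pics/w3.png

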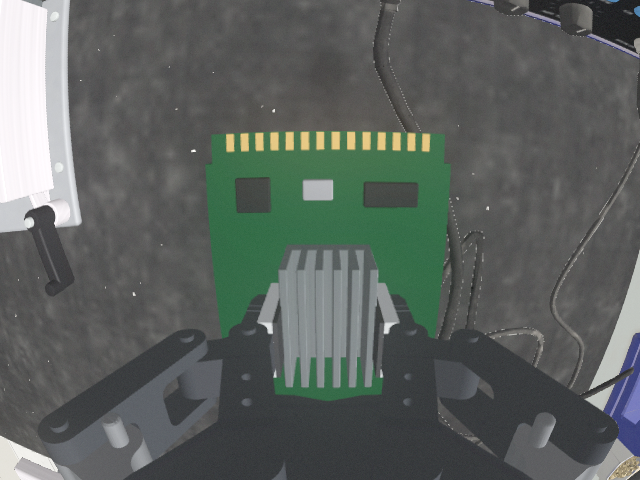

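The card is held level and centred in the tool (y = 0.0, width 99.7 mm), with its origin at tool x = +5.1 and its underside about 8 mm below the TCP. I carry it to just in front of the rack.

```bash
python3 -m crank '[[-2.8,-10.3,0,0,0,0,-1],[-5.6,-20.5,0,0,0,0,-1],[-8.3,-30.8,0,0,0,0,-1],[-9.7,-35.9,0,0,0,0,-1],[-9.7,-35.9,0,0,0,0,-1],[-9.7,-35.9,0,0,0,0,-1],[-8.3,-30.8,0,0,0,0,-1],[-6.9,-25.6,0,0,0,0,-1],[-5.6,-20.5,0,0,0,0,-1],[-2.8,-10.3,0,0,0,0,-1]]' >/dev/null
python3 -m crank '[[0,0,0,0,0,-0.0116,-1],[0,0,0,0,0,-0.0116,-1],[0,0,0,0,0,-0.0116,-1],[0,0,0,0,0,-0.0116,-1],[0,0,0,0,0,0,-1],[0,0,0,0,0,0,-1],[0,0,0,0,0,0,-1],[0,0,0,0,0,0,-1],[0,0,0,0,0,0,-1],[0,0,0,0,0,0,-1]]'
cat >> h.py <<'E'
def where():
    o=ctrl.get_obs(); M=Ro.from_rotvec(o["tool_rot"]).as_matrix(); y=np.radians(6.97); u=np.array([np.cos(y),np.sin(y)]); n=np.array([-u[1],u[0]])
    p=o["tool_pos"][:2]*1000-[622.1,-18.1]
    print("TCP rack",(p@u).round(2),(p@n).round(2),"z",(o["tool_pos"][2]*1000).round(2),"toolx yaw-rack",(np.degrees(np.arctan2(M[1,0],M[0,0]))-6.97).round(2),"tilt",M[:2,2].round(4)," toolx in rack",np.r_[M[:2,0]@u,M[:2,0]@n].round(3),"tooly",np.r_[M[:2,1]@u,M[:2,1]@n].round(3),"F",o["contact_force"].round(1),"open",o["opening"].round(4),"t",o["t"])
    return o
E
python3 - <<'E'
from h import *
o=where(); im=get_image("wrist")
h=cv2.cvtColor(im,cv2.COLOR_RGB2HSV)
g=cv2.inRange(h,(35,90,30),(95,255,255)); g=cv2.morphologyEx(g,cv2.MORPH_CLOSE,np.ones((5,5)))
c=max(cv2.findContours(g,0,2)[0],key=cv2.contourArea)[:,0]
w=cast("wrist",c,o["tool_pos"][2]-.004,o)
t=Ro.from_rotvec(o["tool_rot"]).inv().apply(w-o["tool_pos"])*1000
r=cv2.minAreaRect(t[:,:2].astype(np.float32)); print(r,cv2.boxPoints(r))
E
```

```text
t: 8.63
tool_pos: [0.453, -0.0382, 0.0873]
tool_rot: [3.136, 0.19, 0.0]
contact_force: [-0.6, -0.2, -3.0]
opening: 0.0332
grip_force: 62.4Traceback (most recent call last):
  File "<stdin>", line 2, in <module>
  File "h.py", line 21, in where
    print("TCP rack",(p@u).round(2),(p@n).round(2),"z",(o["tool_pos"][2]*1000).round(2),"toolx yaw-rack",(np.degrees(np.arctan2(M[1,0],M[0,0]))-6.97).round(2),"tilt",M[:2,2].round(4)," toolx in rack",np.r_[M[:2,0]@u,M[:2,0]@n].round(3),"tooly",np.r_[M[:2,1]@u,M[:2,1]@n].round(3),"F",o["contact_force"].round(1),"open",o["opening"].round(4),"t",o["t"])
                                                                                                                                                                                                                                                                                                                               ^^^^^^^^^^^^^^^^^^
AttributeError: 'float' object has no attribute 'round'
```

```bash
sed -i 's/o\["opening"\].round(4)/round(o["opening"],4)/' h.py
cat >> h.py <<'E'
def card(o,name=None):
    im=get_image("wrist")
    if name: cv2.imwrite(name,im[:,:,::-1])
    h=cv2.cvtColor(im,cv2.COLOR_RGB2HSV)
    g=cv2.inRange(h,(35,90,30),(95,255,255)); g=cv2.morphologyEx(g,cv2.MORPH_CLOSE,np.ones((5,5)))
    c=max(cv2.findContours(g,0,2)[0],key=cv2.contourArea)[:,0]
    t=Ro.from_rotvec(o["tool_rot"]).inv().apply(cast("wrist",c,o["tool_pos"][2]-.004,o)-o["tool_pos"])*1000
    r=cv2.minAreaRect(t[:,:2].astype(np.float32)); print("card in tool",r,"front",cv2.boxPoints(r)[:,0].max())
E
python3 -m crank '[[0,0.25,4,0,0,0,-1],[0,0.25,7,0,0,0,-1],[0,0,9,0,0,0,-1],[0,0,9,0,0,0,-1],[0,0,9,0,0,0,-1],[0,0,9,0,0,0,-1],[0,0,6,0,0,0,-1],[0,0,4,0,0,0,-1],[0,0,0,0,0,0,-1],[0,0,0,0,0,0,-1]]' >/dev/null
python3 - <<'E'
from h import *
card(where(),"pics/w4.png")
E
```

```text
TCP rack -170.38 0.2 z 30.14 toolx yaw-rack -0.03 tilt [-0.0003  0.0001]  toolx in rack [ 1. -0.] tooly [-0. -1.] F [ 0.1 -1.  -3.3] open 0.0331 t 9.4667
card in tool ((21.20328140258789, 0.0120697021484375), (100.35559844970703, 86.35118865966797), 89.9642333984375) front 64.41019
```

View pics/w4.png

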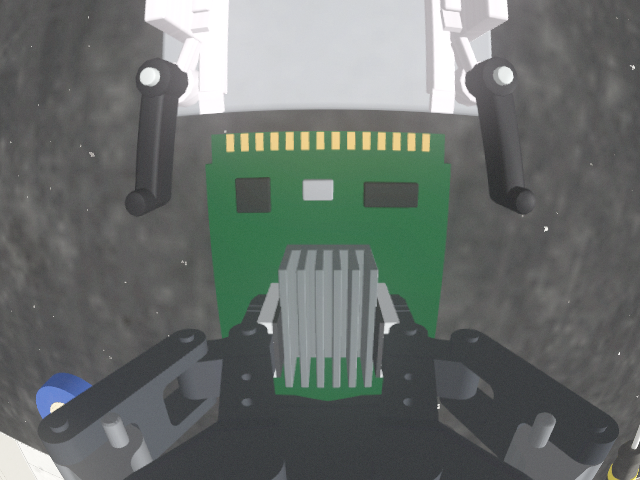

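The card is aligned with the rack: edges at columns 207–449, guide floors at 227–430, both centred on 328. The lever posts at (140,205) and (522,203) are clear. I insert in two stages.

```bash
python3 -m crank '[[5,0.2,0,0,0,0,-1],[8,0,0,0,0,0,-1],[6,0,0,0,0,0,-1],[5,0,0,0,0,0,-1],[5,0,0,0,0,0,-1],[5,0,0,0,0,0,-1],[5,0,0,0,0,0,-1],[6,0,0,0,0,0,-1],[7,0,0,0,0,0,-1],[6,0,0,0,0,0,-1]]' >/dev/null
python3 - <<'E'
from h import *
card(where())
E
```

```text
TCP rack -111.59 -0.05 z 30.32 toolx yaw-rack -0.03 tilt [ 0.0002 -0.    ]  toolx in rack [ 1. -0.] tooly [-0. -1.] F [-0.1  0.2 -4.1] open 0.0329 t 10.35
card in tool ((22.51860809326172, 0.029888153076171875), (100.33544921875, 88.968017578125), 89.97036743164062) front 67.02856
```

```bash
python3 -m crank '[[6,0,0,0,0,0,-1],[8,0,0,0,0,0,-1],[8,0,0,0,0,0,-1],[8,0,0,0,0,0,-1],[8,0,0,0,0,0,-1],[8,0,0,0,0,0,-1],[8,0,0,0,0,0,-1],[6,0,0,0,0,0,-1],[0,0,1,0,0,0,-1],[0,0,1,0,0,0,-1]]' >/dev/null
python3 - <<'E'
from h import *
where()
E
python3 -m crank '[[0,0,0,0,0,0,-1],[0,0,0,0,0,0,-1],[0,0,0,0,0,0,0.2],[0,0,0,0,0,0,0.2],[0,0,0,0,0,0,0.2],[0,0,0,0,0,0,0.2],[0,0,0,0,0,0,0.2],[0,0,0,0,0,0,0.2],[0,0,0,0,0,0,0.2],[0,0,0,0,0,0,0.2]]'
python3 - <<'E'
from h import *
card(where(),"pics/w5.png")
E
```

```text
TCP rack -52.08 -0.06 z 28.26 toolx yaw-rack -0.02 tilt [-0.0002 -0.    ]  toolx in rack [ 1. -0.] tooly [-0. -1.] F [-0.9 -0.3 -3.5] open 0.0326 t 11.2333
t: 12.07
tool_pos: [0.5701, -0.0245, 0.0283]
tool_rot: [3.136, 0.19, 0.0]
contact_force: [0.0, -0.3, 0.1]
opening: 0.0509
grip_force: 0.0
TCP rack -52.35 -0.05 z 28.34 toolx yaw-rack -0.02 tilt [ 0. -0.]  toolx in rack [ 1. -0.] tooly [-0. -1.] F [ 0.  -0.3  0.1] open 0.0509 t 12.0667
card in tool ((-27.075157165527344, 0.4800910949707031), (66.4150619506836, 69.98197174072266), 0.577117383480072) front 6.4831314
```

View pics/w5.png

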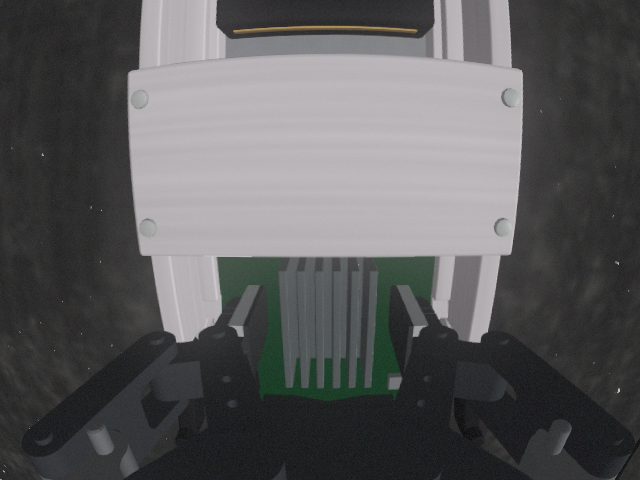

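The card is released in the guides (opening 51 mm, no contact force), with the heatsink in front of the bar. I raise, back off over the tab and turn 90°.

```bash
python3 -m crank '[[0,0,-3,0,0,0,0.2],[0,0,-6,0,0,0,0.2],[0,0,-9,0,0,0,0.2],[0,0,-14,0,0,0,0.2],[0,0,-15,0,0,0,0.2],[0,0,-15,0,0,0,0.2],[0,0,-12,0,0,0,0.2],[0,0,-8,0,0,0,0.2],[0,0,0,0,0,0,0.2],[0,0,0,0,0,0,0.2]]' >/dev/null
python3 -m crank '[[-16.3,0,0,0,0,0,0.2],[-16.3,0,0,0,0,0,0.2],[-16.3,0,0,0,0,0,0.2],[-16.1,0,0,0,0,0,0.2],[0,0,0,0,0,-0.1208,0.2],[0,0,0,0,0,-0.1208,0.2],[0,0,0,0,0,-0.1208,0.2],[0,0,0,0,0,-0.1208,0.2],[0,0,0,0,0,-0.1208,0.2],[0,0,0,0,0,-0.1208,0.2]]' >/dev/null
python3 -m crank '[[0,0,0,0,0,-0.1208,0],[0,0,0,0,0,-0.1208,0],[0,0,0,0,0,-0.1208,0],[0,0,0,0,0,-0.1208,0],[0,0,0,0,0,-0.1208,0],[0,0,0,0,0,-0.1208,0],[0,0,0,0,0,-0.1208,0],[0,0,0,0,0,0,0],[0,0,0,0,0,0,0],[0,0,0,0,0,0,0]]' >/dev/null
python3 - <<'E'
from h import *
o=where(); cv2.imwrite("pics/w6.png",get_image("wrist")[:,:,::-1])
E
```

```text
TCP rack -117.81 0.13 z 109.57 toolx yaw-rack 89.81 tilt [-0.0013  0.0003]  toolx in rack [0.003 1.   ] tooly [ 1.    -0.003] F [ 0.7 -0.1 -0.1] open 0.0428 t 14.6167
```

View pics/w6.png

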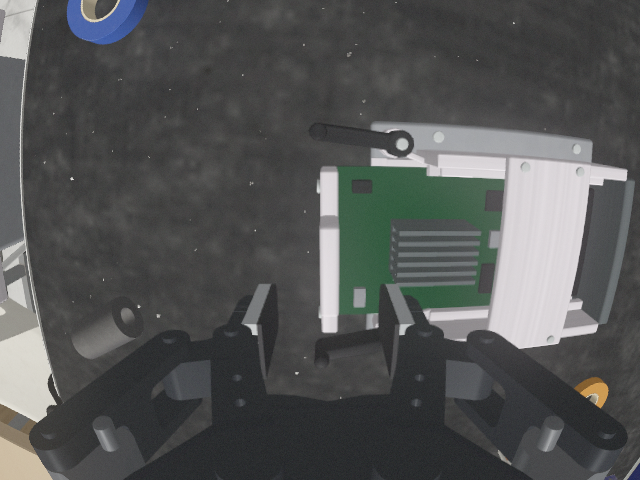

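The tab sits midway between the fingers (column 329). I narrow the opening, descend and grip.

```bash
python3 -m crank '[[0,0,2,0,0,0,-0.3],[0,0,3,0,0,0,-0.3],[0,0,8,0,0,0,-0.3],[0,0,10,0,0,0,-0.3],[0,0,12,0,0,0,-0.3],[0,0,12,0,0,0,-0.3],[0,0,9,0,0,0,-0.3],[0,0,6,0,0,0,-0.3],[0,0,3,0,0,0,-0.3],[0,0,0,0,0,0,-0.3]]'
python3 -m crank '[[0,0,0,0,0,0,-1],[0,0,0,0,0,0,-1],[0,0,0,0,0,0,-1],[0,0,0,0,0,0,-1],[0,0,0,0,0,0,-1],[0,0,0,0,0,0,-1],[0,0,0,0,0,0,-1],[0,0,0,0,0,0,-1],[0,0,0,0,0,0,-1],[0,0,0,0,0,0,-1]]' 30
python3 -c "
from h import *
where()"
```

```text
t: 15.5
tool_pos: [0.505, -0.0322, 0.0442]
tool_rot: [-2.082, -2.35, 0.001]
contact_force: [-0.1, 0.6, -0.0]
opening: 0.0299
grip_force: 0.0
t: 16.33
tool_pos: [0.506, -0.0325, 0.0459]
tool_rot: [2.083, 2.351, 0.001]
contact_force: [-0.3, 0.4, 4.2]
opening: 0.0098
grip_force: 34.0
TCP rack -116.94 -0.17 z 45.87 toolx yaw-rack 89.95 tilt [ 0.0009 -0.0002]  toolx in rack [0.001 1.   ] tooly [ 1.    -0.001] F [-0.3  0.4  4.2] open 0.0098 t 16.3333
```

```bash
python3 -m crank '[[0,2,-1,0,0,0,-1],[0,4,0,0,0,0,-1],[0,6,0,0,0,0,-1],[0,6,0,0,0,0,-1],[0,6,0,0,0,0,-1],[0,6,0,0,0,0,-1],[0,5,0,0,0,0,-1],[0,4,0,0,0,0,-1],[0,3,0,0,0,0,-1],[0,0,0,0,0,0,-1]]'
python3 -m crank '[[0,0,0,0,0,0,-1],[0,0,0,0,0,0,-1],[0,0,0,0,0,0,-1],[0,0,0,0,0,0,-1],[0,0,0,0,0,0,-1],[0,0,0,0,0,0,-1],[0,0,0,0,0,0,-1],[0,0,0,0,0,0,-1],[0,0,0,0,0,0,-1],[0,0,0,0,0,0,-1]]' >/dev/null
python3 - <<'E'
from h import *
o=where(); cv2.imwrite("pics/w7.png",get_image("wrist")[:,:,::-1])
E
```

```text
t: 17.17
tool_pos: [0.547, -0.0273, 0.0459]
tool_rot: [-2.082, -2.35, 0.002]
contact_force: [-3.1, -0.7, 4.3]
opening: 0.0096
grip_force: 34.0
TCP rack -75.6 0.02 z 46.02 toolx yaw-rack 89.95 tilt [-0.0005  0.0001]  toolx in rack [0.001 1.   ] tooly [ 1.    -0.001] F [-0.7 -0.2 -1.5] open 0.009 t 18.0
```

View pics/w7.png

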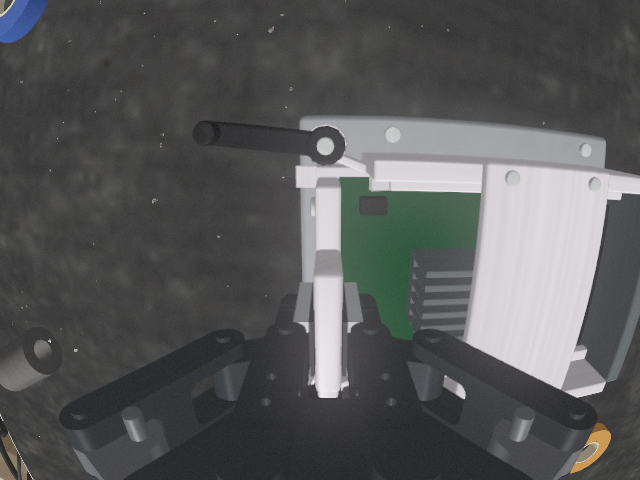

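The tab is at rack x = -75.6, so the card is 8–9 mm short, at the connector (about 3 N felt). I nudge 2 mm more to be sure, release, rise and turn back with the fingers shut.

```bash
python3 -m crank '[[0,1,0,0,0,0,-1],[0,1,0,0,0,0,-1],[0,0,0,0,0,0,-1],[0,0,0,0,0,0,-1],[0,0,0,0,0,0,-1],[0,0,0,0,0,0,-1],[0,0,0,0,0,0,-1],[0,0,0,0,0,0,-1],[0,0,0,0,0,0,-1],[0,0,0,0,0,0,-1]]'
python3 -m crank '[[0,0,0,0,0,0,-0.4],[0,0,0,0,0,0,-0.4],[0,0,0,0,0,0,-0.4],[0,0,0,0,0,0,-0.4],[0,0,-4,0,0,0,-0.4],[0,0,-8,0,0,0,-0.4],[0,0,-12,0,0,0,-0.4],[0,0,-16,0,0,0,-0.4],[0,0,-16,0,0,0,-0.4],[0,0,-4,0,0,0,-0.4]]'
python3 -m crank '[[0,0,0,0,0,0.1208,-1],[0,0,0,0,0,0.1208,-1],[0,0,0,0,0,0.1208,-1],[0,0,0,0,0,0.1208,-1],[0,0,0,0,0,0.1208,-1],[0,0,0,0,0,0.1208,-1],[0,0,0,0,0,0.1208,-1],[0,0,0,0,0,0.1208,-1],[0,0,0,0,0,0.1208,-1],[0,0,0,0,0,0.1208,-1]]' >/dev/null
python3 -m crank '[[0,0,0,0,0,0.1208,-1],[0,0,0,0,0,0.1208,-1],[0,0,0,0,0,0.1208,-1],[0,0,0,0,0,0,-1],[0,0,0,0,0,0,-1],[0,0,0,0,0,0,-1],[0,0,0,0,0,0,-1],[0,0,0,0,0,0,-1],[0,0,0,0,0,0,-1],[0,0,0,0,0,0,-1]]' >/dev/null
python3 - <<'E'
from h import *
where()
th=np.array([-.2,0,.15,.3,.5,.7,.9,1.1,1.3,1.45,1.571]); s=np.interp(th,[0,1.4],[46,38]); d=5+11*abs(np.sin(th))+14.5*abs(np.cos(th)); 
c=np.array([[-77,64]])+s[:,None]*np.c_[-np.cos(th),-np.sin(th)]-d[:,None]*np.c_[np.sin(th),-np.cos(th)]
print(np.c_[th,c].round(2)); print(np.c_[np.diff(c[:,0]),-np.diff(c[:,1])].round(1))
E
```

```text
t: 18.88
tool_pos: [0.5492, -0.027, 0.0462]
tool_rot: [-2.083, -2.351, -0.0]
contact_force: [-1.0, -0.3, -2.7]
opening: 0.0097
grip_force: 33.0
t: 19.72
tool_pos: [0.5517, -0.0275, 0.1108]
tool_rot: [2.079, 2.347, 0.006]
contact_force: [0.6, -0.8, 0.3]
opening: 0.0255
grip_force: 0.0
TCP rack -73.38 -0.05 z 106.28 toolx yaw-rack -0.0 tilt [-0.  0.]  toolx in rack [ 1. -0.] tooly [-0. -1.] F [-0.5  0.2 -0.2] open -0.0002 t 21.3833
[[  -0.2  -117.83   94.11]
 [   0.   -123.     83.5 ]
 [   0.15 -124.77   78.  ]
 [   0.3  -125.84   72.03]
 [   0.5  -125.89   63.5 ]
 [   0.7  -124.05   54.67]
 [   0.9  -120.12   46.06]
 [   1.1  -114.07   38.3 ]
 [   1.3  -106.09   32.04]
 [   1.45  -99.12   28.41]
 [   1.57  -93.     26.  ]]
[[-5.2 10.6]
 [-1.8  5.5]
 [-1.1  6. ]
 [-0.   8.5]
 [ 1.8  8.8]
 [ 3.9  8.6]
 [ 6.1  7.8]
 [ 8.   6.3]
 [ 7.   3.6]
 [ 6.1  2.4]]
```

```bash
python3 -m crank '[[-7.5,-16.3,0,0,0,0,-1],[-7.5,-16.3,0,0,0,0,-1],[-7.5,-16.3,0,0,0,0,-1],[-7.5,-16.3,0,0,0,0,-1],[-7.5,-16.3,0,0,0,0,-1],[-7.5,-16.3,0,0,0,0,-1],[0,0,16,0,0,0,-1],[0,0,25,0,0,0,-1],[0,0,23,0,0,0,-1],[0,0,14,0,0,0,-1]]'
python3 -m crank '[[0,3.9,0,0,0,0,-1],[-5.2,10.6,0,0,0,0,-1],[-1.8,5.5,0,0,0,0,-1],[-1.1,6,0,0,0,0,-1],[0,8.5,0,0,0,0,-1],[1.8,8.8,0,0,0,0,-1],[3.9,8.6,0,0,0,0,-1],[6.1,7.8,0,0,0,0,-1],[4,3.1,0,0,0,0,-1],[4,3.2,0,0,0,0,-1]]'
python3 -c "
from h import *
where()"
python3 -m crank '[[3.5,1.8,0,0,0,0,-1],[3.5,1.8,0,0,0,0,-1],[3,1.2,0,0,0,0,-1],[3.1,1.2,0,0,0,0,-1],[2,0,0,0,0,0,-1],[1,0,0,0,0,0,-1],[0,0,0,0,0,0,-1],[0,0,0,0,0,0,-1],[0,0,0,0,0,0,-1],[0,0,0,0,0,0,-1]]'
python3 -c "
from h import *
where()"
```

```text
t: 22.22
tool_pos: [0.4906, 0.0655, 0.026]
tool_rot: [-3.135, -0.192, 0.005]
contact_force: [-0.6, 0.7, 0.1]
opening: 0.0003
grip_force: 0.0
t: 23.05
tool_pos: [0.5108, 0.0014, 0.029]
tool_rot: [-3.132, -0.188, 0.006]
contact_force: [-5.7, 8.1, 2.0]
opening: -0.0003
grip_force: 3.9
TCP rack -108.11 32.82 z 28.99 toolx yaw-rack -0.08 tilt [-0.0039  0.0038]  toolx in rack [ 1.    -0.001] tooly [-0.001 -1.   ] F [-5.7  8.1  2. ] open -0.0003 t 23.05
t: 23.88
tool_pos: [0.5263, -0.003, 0.0285]
tool_rot: [-3.133, -0.19, 0.009]
contact_force: [-7.6, 3.6, 1.0]
opening: 0.0004
grip_force: 3.5
TCP rack -93.21 26.61 z 28.51 toolx yaw-rack -0.03 tilt [-0.0061  0.002 ]  toolx in rack [ 1. -0.] tooly [-0.001 -1.   ] F [-7.6  3.6  1. ] open 0.0004 t 23.8833
```

```bash
python3 -m crank '[[2,0,0,0,0,0,-1],[2,0,0,0,0,0,-1],[0,0,0,0,0,0,-1],[0,0,0,0,0,0,-1],[0,0,0,0,0,0,-1],[0,0,0,0,0,0,-1],[0,0,0,0,0,0,-1],[0,0,0,0,0,0,-1],[0,0,0,0,0,0,-1],[0,0,0,0,0,0,-1]]'
python3 -c "
from h import *
where()"
```

```text
t: 24.72
tool_pos: [0.5271, -0.003, 0.0285]
tool_rot: [-3.134, -0.191, 0.024]
contact_force: [-20.6, 1.3, 12.3]
opening: -0.0003
grip_force: 9.9
TCP rack -92.46 26.52 z 28.45 toolx yaw-rack 0.01 tilt [-0.0151  0.001 ]  toolx in rack [1. 0.] tooly [ 0. -1.] F [-20.6   1.3  12.3] open -0.0003 t 24.7167
```

A hard stop at 20 N, so the left lever is shut. Now the right lever, mirrored.

```bash
python3 -m crank '[[-10.5,0,0,0,0,0,-1],[-10.5,0,0,0,0,0,-1],[-10.5,0,0,0,0,0,-1],[0,0,-15,0,0,0,-1],[0,0,-15,0,0,0,-1],[0,0,-15,0,0,0,-1],[0,31.7,0,0,0,0,-1],[0,31.7,0,0,0,0,-1],[0,31.7,0,0,0,0,-1],[0,31.7,0,0,0,0,-1]]' >/dev/null
python3 -m crank '[[0,0,0,0,0,0,-1],[0,0,0,0,0,0,-1],[0,0,10,0,0,0,-1],[0,0,12,0,0,0,-1],[0,0,13,0,0,0,-1],[0,0,10,0,0,0,-1],[0,0,0,0,0,0,-1],[0,0,0,0,0,0,-1],[0,0,0,0,0,0,-1],[0,0,0,0,0,0,-1]]' >/dev/null
python3 - <<'E'
from h import *
where(); cv2.imwrite("pics/t8.png",cv2.resize(get_image("top")[150:300,220:420,::-1],None,fx=4,fy=4,interpolation=cv2.INTER_CUBIC))
E
```

```text
TCP rack -117.55 -101.15 z 28.88 toolx yaw-rack -0.01 tilt [ 0.001  -0.0004]  toolx in rack [ 1. -0.] tooly [-0. -1.] F [0.4 0.  0.6] open 0.0003 t 26.3833
```

```bash
python3 -m crank '[[0,-7,0,0,0,0,-1],[-5.2,-10.6,0,0,0,0,-1],[-1.8,-5.5,0,0,0,0,-1],[-1.1,-6,0,0,0,0,-1],[0,-8.5,0,0,0,0,-1],[1.8,-8.8,0,0,0,0,-1],[3.9,-8.6,0,0,0,0,-1],[6.1,-7.8,0,0,0,0,-1],[4,-3.1,0,0,0,0,-1],[4,-3.2,0,0,0,0,-1]]'
python3 -m crank '[[3.5,-1.8,0,0,0,0,-1],[3.5,-1.8,0,0,0,0,-1],[3,-1.2,0,0,0,0,-1],[3.1,-1.2,0,0,0,0,-1],[2,0,0,0,0,0,-1],[1,0,0,0,0,0,-1],[2,0,0,0,0,0,-1],[2,0,0,0,0,0,-1],[0,0,0,0,0,0,-1],[0,0,0,0,0,0,-1]]'
python3 -c "
from h import *
where()"
```

```text
t: 27.27
tool_pos: [0.5201, -0.0639, 0.0292]
tool_rot: [3.131, 0.192, -0.001]
contact_force: [-3.3, -8.3, 2.5]
opening: 0.0002
grip_force: 3.6
t: 28.1
tool_pos: [0.5337, -0.055, 0.028]
tool_rot: [3.134, 0.192, -0.024]
contact_force: [-20.6, -6.1, 14.4]
opening: 0.0003
grip_force: 10.6
TCP rack -92.19 -25.91 z 27.97 toolx yaw-rack 0.05 tilt [-0.0153 -0.0025]  toolx in rack [1.    0.001] tooly [ 0.001 -1.   ] F [-20.6  -6.1  14.4] open 0.0003 t 28.1
```

Both levers reached the same hard stop. I back off, rise and check with the wrist camera.

```bash
python3 -m crank '[[-10,0,0,0,0,0,-1],[-10,0,0,0,0,0,-1],[-10,0,0,0,0,0,-1],[0,0,-20,0,0,0,-1],[0,0,-30,0,0,0,-1],[0,0,-30,0,0,0,-1],[0,-13,-30,0,0,0,-1],[0,-12,-20,0,0,0,-1],[0,0,0,0,0,0,-1],[0,0,0,0,0,0,-1]]' >/dev/null
python3 - <<'E'
from h import *
o=where(); cv2.imwrite("pics/w9.png",get_image("wrist")[:,:,::-1]); np.save("w9.npy",np.r_[o["tool_pos"],o["tool_rot"]])
E
```

```text
TCP rack -115.79 -0.59 z 159.82 toolx yaw-rack 0.04 tilt [ 0.0037 -0.0007]  toolx in rack [1.    0.001] tooly [ 0.001 -1.   ] F [-0.3 -0.2  0. ] open -0.0003 t 28.9333
```

View pics/w9.png

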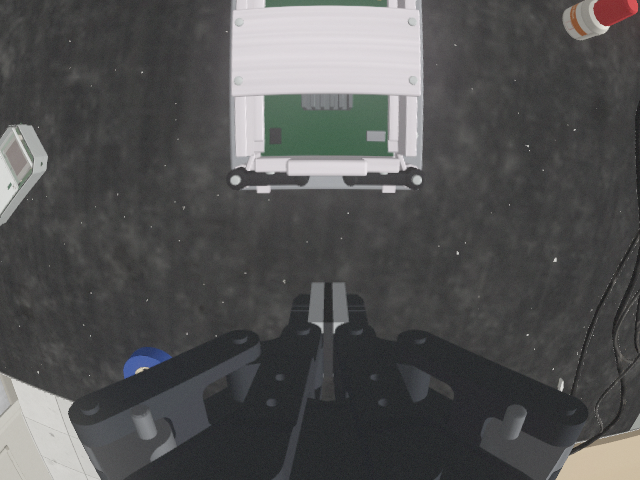

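Both levers lie straight across behind the plate: hinges (236,180) and (417,181), tips about (304,181) and (350,181). A quick numeric check of the tab's outer face and the lever tips follows.

```bash
python3 - <<'E'
from h import *
v=np.load("w9.npy"); o=dict(tool_pos=v[:3],tool_rot=v[3:]); y=np.radians(6.97); A=np.array([[np.cos(y),np.sin(y)],[-np.sin(y),np.cos(y)]])
f=lambda p,z:((cast("wrist",p,z,o)[:,:2]*1000-[622.1,-18.1])@A.T).round(1)
print("hinges",f([(236,180),(417,181)],.046),"tips",f([(304,181),(350,181)],.051))
im=cv2.imread("pics/w9.png").astype(int).min(2); print("col310..345 rows150-190",im[150:192,[300,327,355]].mean(1).round().astype(int)); print("tab outer rows 172-178 @.076",f([(327,r) for r in (158,160,174,176)],.076)[:,0],"tab y",f([(287,167),(368,167)],.076)[:,1])
E
```

```text
hinges [[-77.5  64.2]
 [-78.  -63.9]] tips [[-78.3  15.5]
 [-78.2 -15.9]]
col310..345 rows150-190 [ 70  68  68  70  71  99 140 139 139 140 179 196 209 215 217 216 216 216
 214 214 215 215 213 207 199 170 107 104 105 104 102 102 102  98 108 126
 145 156 148  89  78  75]
tab outer rows 172-178 @.076 [-61.1 -62.3 -71.  -72.2] tab y [ 24.3 -25.3]
```

```bash
python3 -c "
from station import ctrl
print(ctrl.finish_job())"
```

```text
the job is handed in; nothing more can be done
None
```

The card is home in the rack and both ejector levers are shut; the job is handed in at about 29 s of the 72 s allowed. My last picture puts the face plate's outer face at rack x ≈ -72 mm, but the hand-in gave no verdict.

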